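Clamp the green circuit board in its test fixture

ROBOT

A 6-joint arm with a two-finger parallel gripper is mounted at the origin on the work surface. World frame = base frame: x ahead of the robot, y to its left, z up, the work surface at z = 0. Lengths are in m, angles in degrees, forces in N, time in s.
With the tool pointing down it reaches from about 0.375 to 0.9 m from the base axis. Payload 3.1 kg.
Tool frame: the origin (TCP) lies between the finger pads; the fingertips stand 22 mm ahead of it and the grasp point (between the pads) lies 3 mm ahead of it (bot.tip_extent is the distance from the TCP to the fingertips, in m); y points along the fingers, z is the direction in which the jaws open and shut, and the axes are right-handed (so a half turn about y gives the same grasp; the last joint's range is limited). The gripper opens to 87 mm and grips with 3 to 60 N. Pads are 19 mm wide; open, the fingers measure 117 mm over their backs; the gripper's body (75 mm by 190 mm) begins 51 mm behind the grasp point.
Start: joints at [53.142, 30.224, 82.088, -0, 67.689, -10.227], TCP at [0.28, 0.559, 0.245] pointing down, gripper open.
Joint ranges: [-176.69, 176.69], [-43.24, 126.21], [12.49, 139.97], [-82, 262], [0, 151.66], [-163.58, 163.58]. Speed limits (degrees/s): [159.86, 159.86, 180, 180, 180, 180].

INTERFACE

Orientations are given as a 3x3 rotation matrix whose columns are the frame's x, y, z axes.
In Python, from rig import bot, eyes, models gives the robot as it stands. The module is installed in compiled form; this text tells all that it offers.
- The arm moves only by the tool arm_command, never from a script. Its arguments are lists of equal length, an entry for each row: "translation": the shift along the tool's x, y, z each as a share of 0.08 m, from -1 to 1, a list of three; "rotation": the turn, a rotation vector about the tool's x, y, z each as a share of 60 degrees, from -1 to 1, a list of three; "grip": the closure, from -1 (fully open) to 1 (shut), so that 0 is half open. In form: {"translation": [[x, y, z], ...], "rotation": [[rx, ry, rz], ...], "grip": [grip, ...]}. A call has 1 to 5 rows; each row is the pose to reach, as a shift and turn from the pose commanded when the call began, along the tool's axes at that moment; what a row does not reach only later rows make up. A row lasts 1/10 s, in which the tool goes at most 50 mm and 8.59 degrees, less where a joint would pass 70% of its speed; a pose out of reach is approached as far as the arm can. A call with a number of a shift or a turn outside -1 to 1 is refused whole. A call with a gripper value outside its range is refused whole. The fingers move at their own pace and stop on an object; the grip force is fixed at half the most. Time passes only in rows, so rows that repeat a pose let the fingers close. It gives the time, the measured TCP pose, the force and the opening at its end, in the units of the state.
- bot.read_state(): the state, without advancing time (a new reading comes with each control period).
- eyes.capture(name): name is "side" or "top" or "wrist"; returns a dict with "image" (420x560x3 uint8, blue, green, red), "mtx" (3x3 intrinsics, pixels), "rvec" (rotation vector, rad) and "tvec" (3), from world to camera coordinates, as OpenCV has them; the wrist camera has in their place "hand_eye" (4x4, takes a point from camera to tool coordinates, whose origin is the TCP and whose axes are the tool frame's). Camera axes: x right, y down, z forward; pixel columns grow to the right and rows downward; lengths in m; the calibration is good to about 2 mm. A picture is of the moment at which its call begins: read the wrist's pose just before it. There is no depth.
- bot.hand_in(): hands the job in, once; it reports no verdict.
Trained networks look in the newest picture that a camera, given by its name, has taken for a name from the list of things; names that differ only in an ending like _2 or _b are one class to them, and where a whole thing is asked for, a point or a joint stands for the part that bears it (a point fixed in the world has none). Each returns a list of dicts, best first, with "conf" (0 to 1); they miss things now and then, are a little off and sometimes report something else, mostly with a low value. They report only what shows in the picture. A call takes as long as a camera call. They do not tell look-alikes from the thing itself.
- models.recognise(camera, thing): "extent" ([left, top, right, bottom] as shares, 0 to 1, of the picture: columns of its width, rows of its height, round what is visible of it).
- models.spot_point(camera, thing): "point" ([column, row] as shares, 0 to 1, of the picture: columns of its width, rows of its height: a listed point, or the origin of a listed thing).
The state is a dict: "time_s": time; "joint_positions": joint angles; "qvel": joint speeds; "tau": joint torques, N m; "position": TCP position; "tcp_rot": TCP orientation; "force": force on the tool from outside, world axes, zero at the start; "moment": the same for the moment, N m; "opening": opening from 0.0 (shut) to 1.0 (fully open).
Only numpy, scipy, OpenCV 4.12 (cv2) and the standard library are available. Lean on these libraries where they do the work, as an engineer would, in place of code of your own. Each camera call takes 0.05 s, during which the arm holds its last target. There are 200 camera calls.

TASK

Two spring clamps stand on the electronics bench, one over a green circuit board and one over a red board. Press the yellow paddle of the clamp with the green board all the way down until its detent catches and the arm stays down by itself, then let go. Leave the arm of the red board's clamp up.

Things in the scene. Friction and masses are not known exactly. Their poses are not given: they have to be found in the camera images.
- green_paddle (a point): Centre of the top face of the yellow paddle (44 wide, 40 along the arm, 10 thick, mm) on the clamp arm over the GREEN board. x runs along the arm to the hinge, y across the paddle, z is the face's normal. The hinge axis (along y) is 155 mm along +x and 8 mm along -z. Arm up: 145 mm above the bench, sloping 0.45 rad, free edge highest. Fully down: level, 78 mm high, 19 mm farther from the hinge.
- green_arm (a joint): Angle of the green board's clamp arm, rad: 0 up (start), 0.45 level, fully down on its stop. A spring pushes it up with about 3 N at the paddle; near 0.24 a steel catch under the arm meets a sprung brass roller and the force rises to about 15 N, then falls; past about 0.37 the roller pulls the arm down to the stop and holds it there until about 5 N lifts it.
- red_paddle (a point): The same point with the same axes and sizes on the identical clamp over the RED board. Each clamp has a grey base 200 x 130 x 26 mm fixed to the bench, its board (84 x 104 mm) on top, a black arm 22 mm wide hinged between two aluminium cheeks 84 mm high, and an aluminium detent block 60 mm high under the place where the paddle comes down.
- red_arm (a joint): Angle of the red board's clamp arm, rad, same meaning: 0 up (start), 0.45 fully down. It is to stay up.
Not all that is in view belongs to the job. Leave any pink look-alike of the part that bears red_paddle alone.

How it is judged (in metres and radians):
At the end, for the whole second after the job is handed in: The green board's clamp arm stays down by itself, within 0.04 rad of its stop (joint above 0.41 rad), and the red board's clamp arm is up (below 0.1 rad) (value of joint green_arm above 0.41 rad and value of joint red_arm below 0.1 rad); the robot touches nothing.
It fails at once if the red board's clamp arm is pressed down (beyond 0.2 rad) (value of joint red_arm above 0.2 rad).
It also fails if it takes over 29 s, if anything falls off the work surface, if the arm or the gripper's body presses on something with over 40 N, if the wrist force passes 120 N, or if a joint passes its speed limit or range.

## Working session

There is one attempt and no reset: what is moved stays moved. The work goes in short steps, Python scripts to look and compute and a tool call to move; the robot and the scene stay as the last step left them, time stands still between calls to the robot, and variables do not carry over. Pictures are saved under pics/ and viewed, about 8 in all and at most 12, crops included, and the job is handed in when it is done.

Besides the shell and the picture viewer there is one more tool, called as a command line: name --argument value ..., lists and objects as JSON in quotes. arm_command: Moves the arm, as the interface text tells. Shift numbers are shares of 0.08 m and turn numbers shares of 60 degrees, none past 1 either way. Its arguments: {"type":"object","properties":{"translation":{"type":"array"},"rotation":{"type":"array"},"grip":{"type":"array"}},"required":["translation","rotation","grip"]}

```bash
mkdir -p pics
python3 - <<'E'
from rig import bot,eyes,models
import cv2,numpy as np
s=bot.read_state();print(s['time_s'],s['position'],s['tcp_rot'],s['force'])
for c in ['side','top']:
    d=eyes.capture(c);cv2.imwrite(f'pics/{c}0.png',d['image'])
    np.savez(f'{c}0.npz',**d)
    for t in ['green_paddle','red_paddle']:
        print(c,t,[(np.round(np.array(p['point'])*[560,420],1),round(p['conf'],2)) for p in models.spot_point(c,t)])
        print([(np.round(np.array(p['extent'])*[560,420,560,420],0),round(p['conf'],2)) for p in models.recognise(c,t)])
E
```

```text
0.0 [0.27968552 0.5581459  0.24356343] [[ 8.93953845e-01 -1.30921022e-03  4.48157125e-01]
 [-4.48158884e-01 -1.78326242e-03  8.93952144e-01]
 [-3.71189524e-04 -9.99997553e-01 -2.18088849e-03]] [-0.0135676  -0.26728098  0.07177806]
side green_paddle [(array([272.1, 166.2]), 0.64)]
[(array([221., 161., 280., 188.]), 0.85)]
side red_paddle [(array([390.2, 152.9]), 0.96), (array([283.6, 291.7]), 0.72)]
[(array([215., 282., 298., 315.]), 0.9), (array([377., 314., 485., 351.]), 0.66), (array([332., 148., 398., 171.]), 0.6)]
top green_paddle [(array([339.1, 190.1]), 0.92)]
[(array([327., 137., 363., 202.]), 0.97)]
top red_paddle [(array([117.3, 342.5]), 0.84), (array([161.6, 203.4]), 0.65), (array([360. , 325.5]), 0.62)]
[(array([148., 148., 196., 216.]), 0.94), (array([105., 277., 167., 352.]), 0.78), (array([349., 262., 389., 340.]), 0.75)]
```

View pics/top0.png

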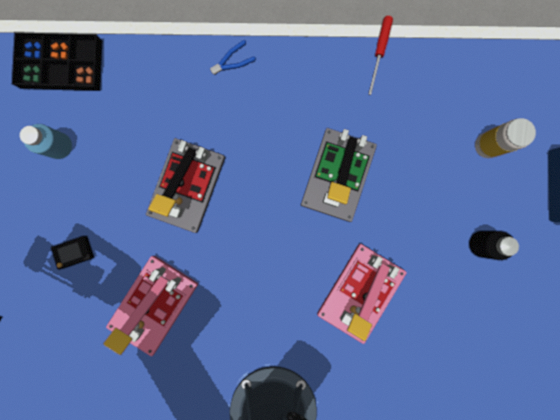

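View pics/side0.png

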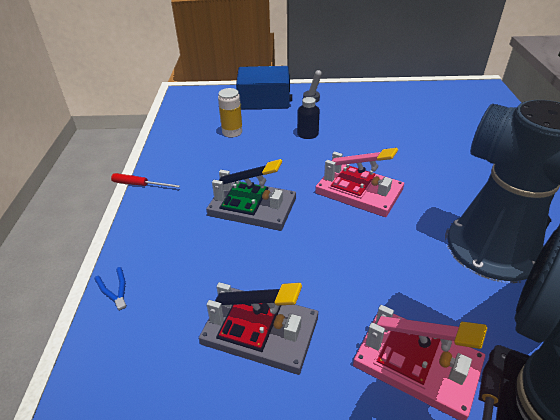

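The top view shows the green board's clamp at about (340,175), with its paddle at (339,192). The side view has that paddle at (272,166). Could be mistaken for it: the red clamp's paddle at top (163,206), and the pink look-alikes at (118,342) and (360,327). I choose the one at (339,192), because it is the only one over a green board. Next I triangulate it and check a close crop.

```bash
cat > h.py <<'E'
import numpy as np,cv2
def ray(d,uv):
    R=cv2.Rodrigues(d['rvec'])[0];t=np.asarray(d['tvec']).ravel()
    v=R.T@np.linalg.inv(d['mtx'])@np.array([uv[0],uv[1],1.]);return -R.T@t,v/np.linalg.norm(v)
def atz(d,uv,z):
    o,v=ray(d,uv);return o+v*(z-o[2])/v[2]
def tri(rs):
    A=sum(np.eye(3)-np.outer(v,v) for o,v in rs);b=sum((np.eye(3)-np.outer(v,v))@o for o,v in rs)
    return np.linalg.solve(A,b)
def proj(d,P):
    return cv2.projectPoints(np.float64(P).reshape(-1,3),d['rvec'],d['tvec'],d['mtx'],None)[0].reshape(-1,2)
E
python3 - <<'E'
from h import *
T=np.load('top0.npz');S=np.load('side0.npz')
print('tri',tri([ray(T,(339.1,190.1)),ray(S,(272.1,166.2))]),'z145',atz(T,(339.1,190.1),.145),atz(S,(272.1,166.2),.145))
# yellow blob and grey base
for n,d,box in (('top',T,(295,120,380,230)),('side',S,(195,150,305,235))):
    x0,y0,x1,y1=box;im=d['image'][y0:y1,x0:x1];hsv=cv2.cvtColor(im,cv2.COLOR_BGR2HSV)
    m=cv2.inRange(hsv,(18,150,120),(32,255,255));ys,xs=np.nonzero(m)
    r=cv2.minAreaRect(np.c_[xs+x0,ys+y0].astype(np.float32));print(n,len(xs),'rect',r,'cen',xs.mean()+x0,ys.mean()+y0)
    nb=255-cv2.inRange(hsv,(100,120,60),(130,255,255))
    nb=cv2.morphologyEx(nb,cv2.MORPH_OPEN,np.ones((5,5)))
    c=max(cv2.findContours(nb,0,2)[0],key=cv2.contourArea)
    if n=='top':
        q=cv2.boxPoints(cv2.minAreaRect(c))+[x0,y0];print(q);W=np.array([atz(T,p,.026) for p in q]);print(W,np.linalg.norm(W-np.roll(W,1,0),axis=1))
        e=[W[(i+1)%4]-W[i] for i in range(4)];l=max(e,key=np.linalg.norm);print('axis deg',np.degrees(np.arctan2(l[1],l[0])))
cv2.imwrite('pics/crop.png',np.hstack([cv2.resize(T['image'][120:230,285:395],(400,400),interpolation=2),cv2.resize(S['image'][140:240,200:300],(400,400),interpolation=2)]))
E
```

```text
tri [ 0.51633009 -0.13231059  0.1431474 ] z145 [ 0.51979253 -0.13225488  0.145     ] [ 0.51264532 -0.12906648  0.145     ]
top 327 rect ((338.5000305175781, 192.5), (20.23857307434082, 16.443843841552734), 18.434947967529297) cen 338.6605504587156 192.38837920489297
[[299.6000061  205.19998932]
 [327.30000305 122.09999752]
 [379.19999695 139.3999939 ]
 [351.5        222.49998474]]
[[ 0.49356651 -0.05557415  0.026     ]
 [ 0.695809   -0.12066198  0.026     ]
 [ 0.65506822 -0.24632885  0.026     ]
 [ 0.45359948 -0.18017457  0.026     ]] [0.13085346 0.21245812 0.13210593 0.21205198]
axis deg -17.839764402775454
side 172 rect ((261.9230651855469, 181.61538696289062), (12.20340347290039, 57.688819885253906), 33.690067291259766) cen 271.72093023255815 166.53488372093022
```

View pics/crop.png

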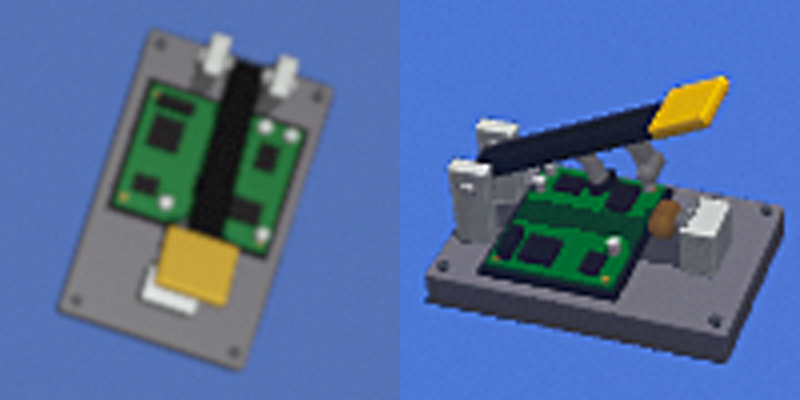

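The crop confirms it: a yellow paddle over the green board on the grey base, arm up. I'll move over it with the gripper shut, keeping the fingertips above 0.2 m.

arm_command --translation '[[1,0,-1],[1,0,-1],[1,0,-1],[1,0,-1]]' --rotation '[[0,0,0],[0,0,0],[0,0,0],[0,0,0]]' --grip '[1,1,1,1]'

```text
time_s: 0.9
position: [0.3164, 0.4499, 0.2448]
tcp_rot: [[0.892, -0.0, 0.451], [-0.451, -0.0, 0.892], [-0.0, -1.0, -0.0]]
force: [-0.3, 1.3, 0.1]
opening: 0.726
```

arm_command --translation '[[1,0,-1],[1,0,-1],[1,0,-1],[1,0,-1]]' --rotation '[[0,0,0],[0,0,0],[0,0,0],[0,0,0]]' --grip '[1,1,1,1]'

```text
time_s: 1.3
position: [0.3523, 0.344, 0.2449]
tcp_rot: [[0.893, 0.001, 0.451], [-0.451, 0.001, 0.893], [0.0, -1.0, 0.001]]
force: [1.0, 0.3, -0.0]
opening: 0.358
```

arm_command --translation '[[1,0,-1],[1,0,-1],[1,0,-1],[1,0,-1]]' --rotation '[[0,0,0],[0,0,0],[0,0,0],[0,0,0]]' --grip '[1,1,1,1]'

```text
time_s: 1.7
position: [0.3882, 0.2371, 0.2448]
tcp_rot: [[0.893, 0.001, 0.45], [-0.45, 0.001, 0.893], [0.0, -1.0, 0.002]]
force: [0.6, -0.3, 0.1]
opening: 0.029
```

arm_command --translation '[[1,0,-1],[1,0,-1],[1,0,-1],[1,0,-1]]' --rotation '[[0,0,0],[0,0,0],[0,0,0],[0,0,0]]' --grip '[1,1,1,1]'

```text
time_s: 2.1
position: [0.4239, 0.1298, 0.2447]
tcp_rot: [[0.893, 0.001, 0.45], [-0.45, 0.001, 0.893], [0.0, -1.0, 0.001]]
force: [0.5, -0.6, 0.3]
opening: 0.006
```

arm_command --translation '[[1,0,-1],[1,0,-1],[1,0,-1],[1,0,-1]]' --rotation '[[0,0,0],[0,0,0],[0,0,0],[0,0,0]]' --grip '[1,1,1,1]'

```text
time_s: 2.5
position: [0.4592, 0.0225, 0.2445]
tcp_rot: [[0.893, 0.0, 0.45], [-0.45, 0.001, 0.893], [-0.0, -1.0, 0.001]]
force: [0.2, 0.1, 0.0]
opening: 0.006
```

Run:
```python
from h import *
from rig import bot,eyes,models
import json
T=np.load('top0.npz');S=np.load('side0.npz')
print(atz(T,(338.66,192.4),.144),atz(S,(271.7,166.5),.142))
s=bot.read_state();p=np.array(s['position']);R=np.array(s['tcp_rot']);d=eyes.capture('wrist')
cv2.imwrite('pics/wrist1.png',d['image']);H=np.array(d['hand_eye']);print(p)
for t in ['green_paddle']:
  for q in models.spot_point('wrist',t):
    uv=np.array(q['point'])*[560,420];v=R@H[:3,:3]@np.linalg.inv(d['mtx'])@[*uv,1];o=p+R@H[:3,3]
    print(uv,q['conf'],o+v*(.145-o[2])/v[2])
    print('tri3',tri([ray(T,(339.1,190.1)),ray(S,(272.1,166.2)),(o,v/np.linalg.norm(v))]))
```

```text
[ 0.51502784 -0.1315057   0.144     ] [ 0.51369034 -0.13205743  0.142     ]
[0.45921499 0.02248776 0.24449271]
[134.176 358.008] 0.91 [ 0.51388711 -0.13486601  0.145     ]
tri3 [ 0.51568845 -0.13370355  0.14322781]
```

View pics/wrist1.png

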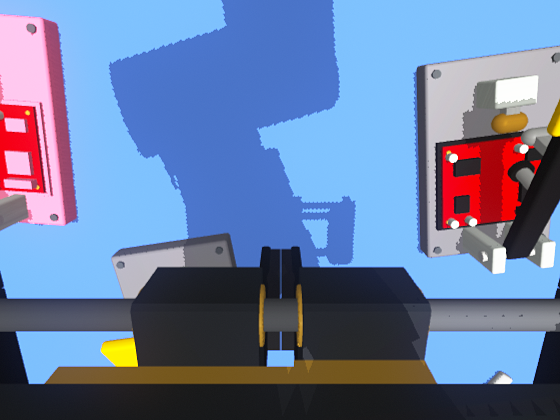

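The wrist view shows only part of the paddle at (134,358), since the gripper hides the rest. Its estimate agrees with the triangulation to about 3 mm: (0.5145, −0.1325, 0.144). I'll move over it, align the yaw and go down to hover.

arm_command --translation '[[0.72,0,-0.71],[0.72,0,-0.71],[0.72,0,-0.71]]' --rotation '[[0,0,0],[0,0,0],[0,0,0]]' --grip '[1,1,1]'

```text
time_s: 2.9
position: [0.4861, -0.0554, 0.2448]
tcp_rot: [[0.894, 0.002, 0.449], [-0.449, -0.001, 0.894], [0.002, -1.0, 0.0]]
force: [-0.3, 0.6, 0.5]
opening: 0.006
```

arm_command --translation '[[0.72,0.5,-0.71],[0.72,0.5,-0.71],[0.72,0.5,-0.71],[0.72,0.5,-0.71]]' --rotation '[[0,-0.15,0],[0,-0.15,0],[0,-0.15,0],[0,-0.15,0]]' --grip '[1,1,1,1]'

```text
time_s: 3.3
position: [0.5096, -0.1291, 0.2038]
tcp_rot: [[0.953, -0.003, 0.303], [-0.303, 0.003, 0.953], [-0.003, -1.0, 0.002]]
force: [-0.9, -0.2, 0.3]
opening: 0.001
```

Run:
```python
from rig import bot,eyes
import cv2,numpy as np
print(bot.read_state()['position'])
d=eyes.capture('side')['image'][120:240,190:310];e=eyes.capture('top')['image'][120:240,280:400]
cv2.imwrite('pics/hover.png',np.hstack([cv2.resize(e,(400,400)),cv2.resize(d,(400,400))]))
```

```text
[ 0.50958323 -0.12907755  0.2038281 ]
```

View pics/hover.png

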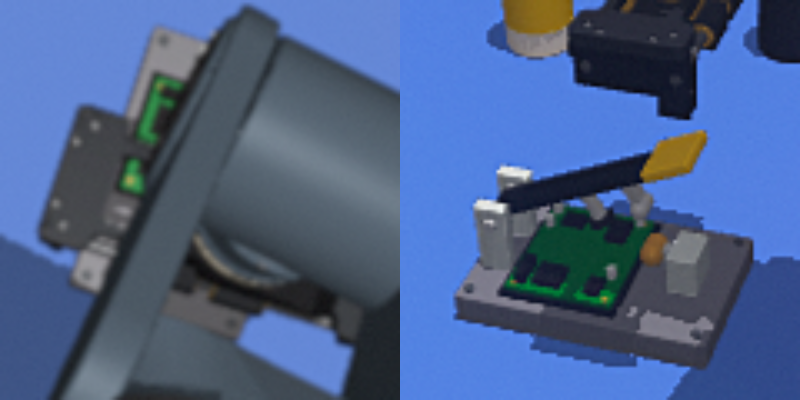

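The side view shows the fingertips, about (680,115) in the crop, right above the paddle at (675,155). I'll press down along the arc.

arm_command --translation '[[0,0.2,0],[0,0.35,0],[-0.02,0.5,0],[-0.05,0.65,0],[-0.08,0.8,0]]' --rotation '[[0,0,0],[0,0,0],[0,0,0],[0,0,0],[0,0,0]]' --grip '[1,1,1,1,1]'

```text
time_s: 3.9
position: [0.5034, -0.1278, 0.1408]
tcp_rot: [[0.953, -0.001, 0.302], [-0.302, 0.001, 0.953], [-0.002, -1.0, 0.0]]
force: [-2.3, 0.9, 5.0]
opening: 0.004
```

arm_command --translation '[[-0.02,0.12,0],[-0.04,0.24,0],[-0.06,0.34,0],[-0.07,0.42,0],[-0.08,0.48,0]]' --rotation '[[0,0,0],[0,0,0],[0,0,0],[0,0,0],[0,0,0]]' --grip '[1,1,1,1,1]'

```text
time_s: 4.4
position: [0.4984, -0.127, 0.1018]
tcp_rot: [[0.953, 0.001, 0.302], [-0.302, -0.0, 0.953], [0.001, -1.0, -0.0]]
force: [0.2, -0.8, -0.4]
opening: 0.002
```

The force has dropped to zero, so the roller has pulled the arm down ahead of the tip. I'll press a few millimetres more to confirm the stop, then lift.

arm_command --translation '[[0,0.02,0],[0,0.04,0],[0,0.04,0]]' --rotation '[[0,0,0],[0,0,0],[0,0,0]]' --grip '[1,1,1]'

```text
time_s: 4.7
position: [0.4982, -0.1271, 0.0998]
tcp_rot: [[0.953, -0.0, 0.303], [-0.303, 0.0, 0.953], [-0.0, -1.0, 0.0]]
force: [-2.1, 2.1, 7.4]
opening: 0.011
```

arm_command --translation '[[0,-0.3,0],[0,-0.7,0],[0,-1,0],[0,-1,0],[0,-1,0]]' --rotation '[[0,0,0],[0,0,0],[0,0,0],[0,0,0],[0,0,0]]' --grip '[1,1,1,1,1]'

```text
time_s: 5.2
position: [0.4985, -0.1276, 0.1793]
tcp_rot: [[0.953, 0.001, 0.303], [-0.303, -0.001, 0.953], [0.002, -1.0, -0.0]]
force: [-0.6, 0.4, -0.5]
opening: -0.0
```

arm_command --translation '[[0,-0.7,0],[0,-0.7,0],[0,-0.7,0]]' --rotation '[[0,0,0],[0,0,0],[0,0,0]]' --grip '[1,1,1]'

```text
time_s: 5.5
position: [0.4987, -0.1277, 0.2352]
tcp_rot: [[0.953, 0.001, 0.303], [-0.303, -0.001, 0.953], [0.002, -1.0, -0.0]]
force: [-0.1, -0.2, -0.8]
opening: 0.007
```

Run:
```python
from rig import bot,eyes,models
from h import *
s=bot.read_state();print(s['time_s'],s['position'],s['force'])
S=eyes.capture('side')
cv2.imwrite('pics/end.png',S['image'])
p=np.array([.5145,-.1325,.144]);q=np.array([.4965,-.1265,.078])
print('up/down expected px',proj(S,[p,q]).round(1))
for t in('green_paddle','red_paddle'):print(t,[((np.array(x['point'])*[560,420]).round(1),x['conf']) for x in models.spot_point('side',t)])
```

```text
5.5 [ 0.49872626 -0.12770207  0.2351659 ] [-0.14963889 -0.16233133 -0.82076353]
up/down expected px [[271.3 165.7]
 [279.5 189.1]]
green_paddle [(array([277.7, 190.3]), 0.62)]
red_paddle [(array([469.7, 331.8]), 0.93), (array([282.3, 291.7]), 0.55)]
```

View pics/end.png

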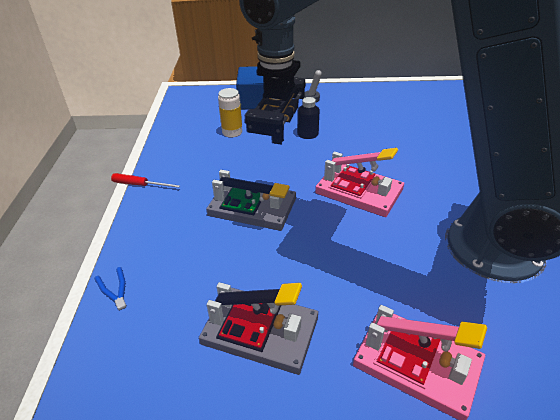

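The green clamp's arm is level and down by itself, with its paddle at (279,190) where the down position was predicted at (279,189). The red paddle is still up at (287,293), and the gripper is clear of everything.

```bash
python3 -c "
from rig import bot
print(bot.hand_in())"
```

```text
the job is handed in; nothing more can be done
None
```

I pressed the green board's paddle down with the closed fingertips until the detent caught, then lifted clear and handed the job in at about 5.5 s.

- **Catch:** the force fell to zero as the roller took over, then rose to about 7 N when I pressed on to the stop, with the fingertips at z ≈ 0.078 m.
- **Green clamp after release:** the side camera shows its paddle at (278,190), within about 2 px of the predicted down position (279.5,189).
- **Red clamp:** its arm is still up and I did not touch it or the pink look-alikes.
- **Gripper:** it ended about 13 cm above the paddle, with a force reading of about 0.8 N (close to zero).

No check failed. The joint angles can't be read directly, so both arm positions are judged from the picture. The paddle position estimates disagreed by only about 3 mm.

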